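# Open the pressure cap of the wax melter's water tank

### The job

Open the steel water tank for topping up: turn its black pressure cap anticlockwise to the first stop, without forcing it, and wait there a good second without pressing, then push it down, turn it on past the stop as far as it goes, and lift it off the sloping neck. Set it down gently on the floor of the flat aluminium tray, standing on its stem with the bar handle up, let go, and leave everything else where it stands.

Things in the scene. Friction and masses are not known exactly. Their poses are not given: they have to be found in the camera images.
- tank: Fixed steel water tank, its neck (57 mm across) leaning 25 deg from vertical, roughly to the robot. Origin: centre of the neck's mouth, 175 mm above the table; z out along the neck, y level, x up the slope. The box (200 wide, top 140 above the table) reaches from 35 mm before the mouth's centre to 205 behind; a brass valve, 150 mm behind it, is 24 mm higher than the mouth.
- cap: Black pressure cap, 0.14 kg, loose, held in the neck by two lugs. Origin: centre of the stem's underside; z along the axis to the handle; x along bar handle and lugs. From the underside up: stem 28 mm across, lugs at its foot (44 over their ends, 8 wide, 5 thick); disc 16 to 24 mm, 63 across, skirt down to 10; bar handle 24 to 52 mm, 50 long (x), 14 thick (y).
- cap_grip (a point): Centre of the bar handle, 38 mm above the stem's underside, 14 mm above the disc. Turn of the cap's x from the tank's x, anticlockwise seen from outside: -0.05 to 0.1 rad at first; first stop between 0.27 and 0.67, differs each time, to be felt; hard end about 1.45, where the lugs face gaps and the cap lifts straight out. Turning takes under 0.3 N m; it stays where it is left.
- plunger (a joint): Spring plunger in the neck under the cap, m: 0 at the start, negative as the cap is pressed in, +0.006 when it is free. Pushes the cap out with 6 N, 10 N when fully in. Unpressed, the cap's origin lies 9 mm below the mouth. It passes the first stop only when pressed in 5 mm or more along the neck; at 7 mm the disc meets the neck. At the gaps it springs out 6 mm.
- tray: Fixed flat aluminium tray, 180 by 180 mm, rim 16 mm high, walls and floor 4 mm thick. Origin: centre of its underside, on the table; x, y along its sides.
- jar_a: Open black candle jar, 80 mm across, 95 mm tall. A bystander; origin at the centre of its underside.
- jar_b: Open black candle jar, 80 mm across, 95 mm tall. A bystander; origin at the centre of its underside.
- scent: Amber bottle, 42 mm across, 105 mm tall. A bystander; origin at the centre of its underside.
- jug: White jug, 100 mm across with a handle, 130 mm tall. A bystander; origin at the centre of its underside.
- jar_lid: Flat steel jar lid, 82 mm across, 10 mm thick, lying flat. A bystander; origin at the centre of its underside.
- spoon: Spoon, 190 mm long, lying on the table. A bystander; origin at the middle of its underside.
- wick_bar: Thin aluminium wick bar, 100 mm long, lying flat. A bystander; origin at the centre of its underside.
Not all that is in view belongs to the job. What is meant by the cap is not purple or red, and is the larger of those in its own colour.

How it is judged:
On the way, in this order (a step that is already met when the one before it is completed fails the run):
1. the cap is turned to its first stop and kept there unpressed for half a second (angle between the x axis of cap and the x axis of stop, either way round below 0.4 rad and z of cap in the frame of tank between -0.0115 and -0.006 m), for 0.5 s.
2. the cap is pressed in and turned past the stop to its gaps (1.1 rad or more), still in the neck (angle between the x axis of cap and the x axis of tank, either way round above 1.1 rad and z of cap in the frame of tank below 0.004 m), for 0.05 s.
3. the cap is lifted off the neck (distance between cap and tank above 0.05 m), for 0.1 s.
At the end, for the whole second after the job is handed in: The cap stands at rest on the tray's floor, its axis within 60 mm of the tray's centre along both sides, stem on the floor (origin under 8 mm above the tray's underside), handle up within 0.15 rad (x of cap in the frame of tray between -0.06 and 0.06 m and y of cap in the frame of tray between -0.06 and 0.06 m and z of cap in the frame of tray below 0.008 m and angle between cap's own z axis and vertical below 0.15 rad and linear speed of cap below 0.02 m/s); the robot touches nothing.
It fails at once if the cap is forced against its first stop (over 50 N on either side of the stop) (contact force between cap and stop_c0 above 50 N or contact force between cap and stop_c1 above 50 N).
It fails at once if the cap strikes the tray with more than 60 N (dropped or slammed) (contact force between cap and tray above 60 N).
It fails at once if a bystander is shifted by more than 30 mm or knocked over (distance of any of jar_a, jar_b, scent, jug, jar_lid, spoon, wick_bar from where it was at the start of the episode above 0.03 m or angle between any of jar_a, jar_b, scent, jug, jar_lid, spoon, wick_bar's own z axis and vertical above 0.5 rad).
It also fails if it takes over 72 s, if anything falls off the work surface, if the arm or the gripper's body presses on something with over 40 N, if the wrist force passes 120 N, or if a joint passes its speed limit or range.

### The arm

A 7-joint arm with a two-finger parallel gripper is mounted at the origin on the work surface. World frame = base frame: x ahead of the robot, y to its left, z up, the work surface at z = 0. Lengths are in m, angles in rad, forces in N, time in s.
With the tool pointing down it reaches from about 0.35 to 0.9 m from the base axis. Payload 19.9 kg.
Tool frame: the origin (TCP) lies between the finger pads; the fingertips stand 19 mm ahead of it and the grasp point (between the pads) is the TCP; z points along the fingers, y is the line along which they close (so a half turn about z gives the same grasp; the last joint's range is limited). The gripper opens to 94 mm and grips with 3 to 60 N. Pads are 16 mm wide; open, the fingers measure 119 mm over their backs; the gripper's body (75 mm by 177 mm) begins 78 mm behind the grasp point.
Start: joints at [-1.315, 0.417, -0.01, 1.614, 0.005, 1.111, -0.053], TCP at [0.183, 0.598, 0.224] pointing down, gripper open.
Joint ranges: [-2.81, 2.81], [-0.39, 2.02], [-1.27, 1.25], [0.06, 2.57], [-1.19, 4.33], [0.19, 2], [-2.82, 2.82]. Speed limits (rad/s): [1.89, 1.89, 2.39, 2.39, 3.01, 3.01, 3.01].

### API

Orientations are given as a 3x3 rotation matrix whose columns are the frame's x, y, z axes.
In Python, from rig import robot gives the robot as it stands. Calls block until the motion is done:
- robot.move_ptp(position, orientation): joint-space move of the TCP to a pose.
- robot.move_linear(position, velocity=0.15, frame=None, threshold=None): straight line of the TCP; frame=None keeps the orientation; velocity is the mean speed in m/s. With threshold (N) it stops when the force on the tool has changed by that much, and returns True; else False.
- robot.goto_joints(angles): joint-space move.
- robot.gripper_to(opening): finger opening in m; the grip force is fixed at half the most; returns when the fingers have stopped.
- robot.pause(seconds).
- robot.ik(position, orientation): joint angles nearest the present ones, or None.
- robot.get_state(): the state.
- robot.grab_frame(name): name is "scene" or "side" or "wrist"; returns the picture (384x512x3 uint8, red, green, blue); there is no depth.
- robot.camera_info(name): a dict with "fx", "fy", "cx", "cy" (pixels), "rvec" (rotation vector, rad) and "tvec" (3), from world to camera coordinates, as OpenCV has them. Camera axes: x right, y down, z forward; pixel columns grow to the right and rows downward; lengths in m; the calibration is good to about 2 mm. A picture is of the moment at which its call begins: read the wrist's pose just before it. camera_info takes no time and is no camera call; for the wrist camera it gives the pose at the moment of the call.
A pose or a line that the arm cannot do raises robot.PlanningError and nothing moves.
- robot.sign_off(): hands the job in; it is judged then, once.
The state is a dict: "time": time; "qpos": joint angles; "joint_vel": joint speeds; "effort": joint torques, N m; "ee_pos": TCP position; "tool_rot": TCP orientation; "force": force on the tool from outside, world axes, zero at the start; "moment": the same for the moment, N m; "opening": finger opening in m; "grasp_force": force on a finger pad.
Only numpy, scipy, OpenCV 4.12 (cv2) and the standard library are available. Lean on these libraries where they do the work, as an engineer would, in place of code of your own. Each camera call takes 0.05 s, during which the arm holds its last target. There are 200 camera calls.

## Working session

There is one attempt and no reset: what is moved stays moved. The work goes in short steps, each a Python script; the robot and the scene stay as the last script left them, time stands still between calls to the robot, and variables do not carry over. Pictures are saved under pics/ and viewed, at most 10 in all, crops included, and the job is handed in when it is done.

```bash
mkdir -p pics; ls
python3 - <<'E'
from rig import robot
import cv2
for n in ("scene","side"):
    cv2.imwrite(f"pics/{n}0.png",cv2.resize(robot.grab_frame(n)[:,:,::-1],(800,600)))
    print(n,robot.camera_info(n))
print(robot.camera_info("wrist"));print(robot.get_state())
E
```

```text
pics
scene {'fx': 371.8485164711584, 'fy': 371.8485164711584, 'cx': 253.8790133046361, 'cy': 187.4129724348158, 'rvec': array([ 1.79633893,  1.79363418, -0.71123457]), 'tvec': array([ 0.02720253, -0.29650828,  1.48633838])}
side {'fx': 369.48399970427715, 'fy': 369.48399970427715, 'cx': 244.1798820327634, 'cy': 191.0011105119422, 'rvec': array([ 2.31652716, -0.48589949,  0.22713483]), 'tvec': array([-0.47044356,  0.22623475,  1.18058686])}
{'fx': 304.46242175554096, 'fy': 304.46242175554096, 'cx': 255.77377632636316, 'cy': 194.9073782220603, 'rvec': array([-2.34482246, -1.73383289, -0.23314349]), 'tvec': array([-0.62527267, -0.02678501,  0.39176275])}
{'time': 0.1, 'qpos': array([-1.31550326,  0.41788976, -0.01029005,  1.61407463,  0.00470571,
        1.11074642, -0.05300081]), 'joint_vel': array([-0.00055063, -0.00088681,  0.00162932,  0.0003975 , -0.00052976,
        0.0012826 ,  0.00219961]), 'effort': array([ 2.00644994e-03, -8.52582908e+01,  6.40756376e-01, -4.26689923e+01,
       -4.88017628e-02,  1.65035325e-02,  1.29661971e-04]), 'ee_pos': array([0.18271055, 0.59736894, 0.22391975]), 'tool_rot': array([[-9.56278630e-01,  2.92457059e-01, -2.27061608e-04],
       [ 2.92457131e-01,  9.56278035e-01, -1.07105193e-03],
       [-9.61026681e-05, -1.09062986e-03, -9.99999401e-01]]), 'force': array([ 0.89280348,  0.6011073 , -1.09339133]), 'moment': array([-0.00386593,  0.04247818, -0.02116144]), 'grasp_force': 0.0, 'opening': 0.09392999941013863}
```

View pics/scene0.png

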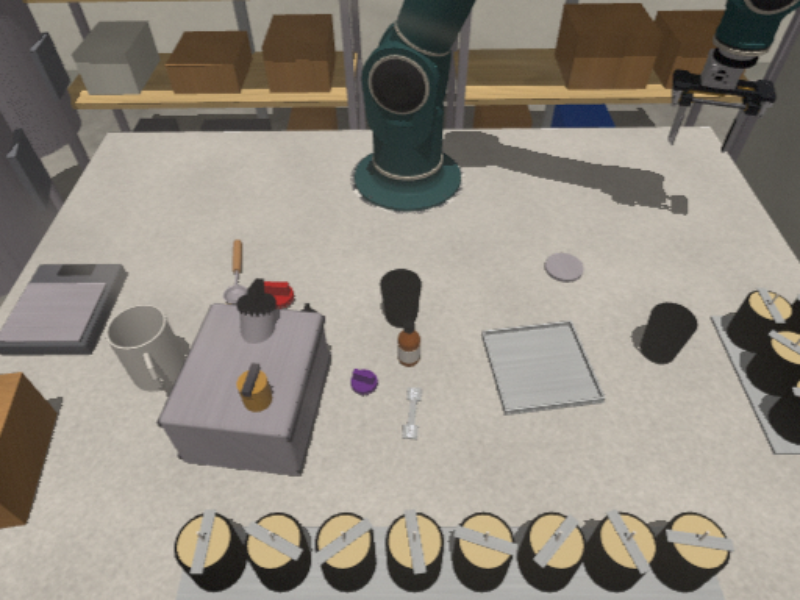

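View pics/side0.png

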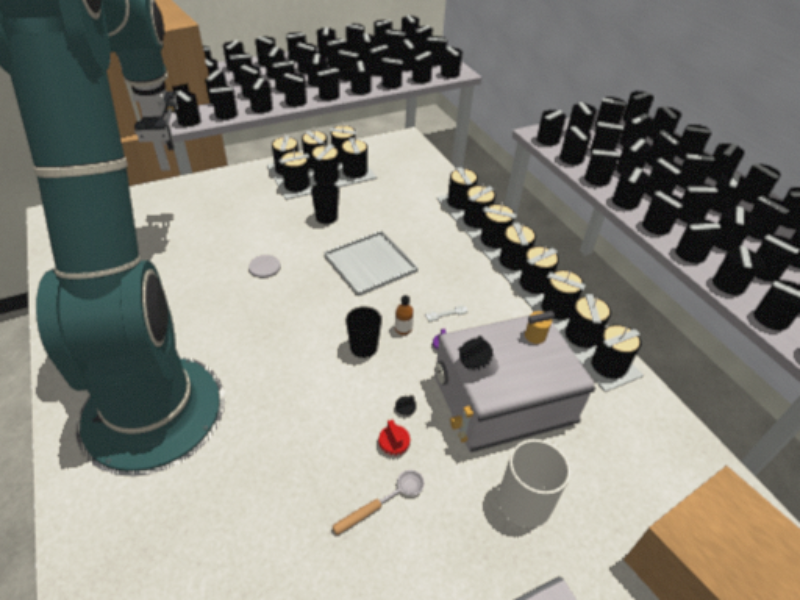

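The scene view shows the cap at about (258,300) on the tank's neck, the valve at (257,385) and the tray centred at (541,367). The side view shows the cap at (477,350). The tank's top corners and the bystanders are visible in both.

```bash
cat > h.py <<'E'
from rig import robot
import numpy as np, cv2
def cam(n,info=None):
    c=info or robot.camera_info(n); R=cv2.Rodrigues(c["rvec"])[0]
    return np.array([[c["fx"],0,c["cx"]],[0,c["fy"],c["cy"]],[0,0,1]]),R,np.array(c["tvec"])
def onplane(C,uv,z):
    K,R,t=C; d=R.T@np.linalg.inv(K)@np.array([uv[0],uv[1],1.]); o=-R.T@t
    return o+d*(z-o[2])/d[2]
def tri(C1,u1,C2,u2):
    P=[K@np.c_[R,t] for K,R,t in(C1,C2)]
    X=cv2.triangulatePoints(P[0],P[1],np.float64(u1).reshape(2,1),np.float64(u2).reshape(2,1))[:,0]
    return X[:3]/X[3]
def proj(C,X):
    K,R,t=C; p=K@(R@np.asarray(X)+t); return p[:2]/p[2]
E
python3 - <<'E'
from h import *
np.set_printoptions(precision=4,suppress=True)
S,D=cam("scene"),cam("side"); f=.64
s=lambda *a:np.array(a)*f
print("cap",tri(S,s(259,300),D,s(477,350)))
print("valve",tri(S,s(255,385),D,s(538,328)))
for p in [(208,305),(326,312),(170,422),(300,445)]: print("boxtop scene",onplane(S,s(*p),.14))
for p in [(443,350),(478,416),(592,384),(545,318)]: print("boxtop side",onplane(D,s(*p),.14))
for p in [(482,331),(570,322),(603,402),(506,412)]: print("tray scene",onplane(S,s(*p),.016))
for p in [(325,256),(380,233),(417,270),(360,293)]: print("tray side",onplane(D,s(*p),.016))
st=robot.get_state(); W=cam("wrist"); o=-W[1].T@W[2]
print("cam in tool",st["tool_rot"].T@(o-st["ee_pos"])); print(st["tool_rot"].T@W[1].T)
E
```

```text
cap [ 0.5892 -0.2507  0.1879]
valve [ 0.7403 -0.2358  0.167 ]
boxtop scene [ 0.5546 -0.352   0.14  ]
boxtop scene [ 0.5724 -0.1441  0.14  ]
boxtop scene [ 0.7844 -0.3569  0.14  ]
boxtop scene [ 0.8223 -0.1597  0.14  ]
boxtop side [ 0.5563 -0.1956  0.14  ]
boxtop side [ 0.5408 -0.3535  0.14  ]
boxtop side [ 0.7722 -0.3776  0.14  ]
boxtop side [ 0.7911 -0.2031  0.14  ]
tray scene [0.5173 0.1404 0.016 ]
tray scene [0.4962 0.314  0.016 ]
tray scene [0.677  0.3359 0.016 ]
tray scene [0.6961 0.1648 0.016 ]
tray side [0.4856 0.2938 0.016 ]
tray side [0.6567 0.3256 0.016 ]
tray side [0.6824 0.1516 0.016 ]
tray side [0.5165 0.1311 0.016 ]
cam in tool [ 0.0776  0.0008 -0.1604]
[[-0.0007 -0.9642 -0.2651]
 [ 1.     -0.0008  0.0001]
 [-0.0003 -0.2651  0.9642]]
```

```bash
cat >> h.py <<'E'
def tankR(yaw,a=np.deg2rad(25)):
    d=np.array([np.cos(yaw),np.sin(yaw),0]); z=np.array([0,0,1.])
    n=np.cos(a)*z-np.sin(a)*d; x=np.cos(a)*d+np.sin(a)*z
    return np.c_[x,np.cross(n,x),n]
def toolR(TR,turn=0.):  # tool for cap turned by 'turn' about the neck
    c,s=np.cos(turn),np.sin(turn); T=TR@np.array([[c,-s,0],[s,c,0],[0,0,1]])
    return np.c_[-T[:,0],T[:,1],-T[:,2]]
E
python3 - <<'E'
from h import *
np.set_printoptions(precision=4,suppress=True)
TR=tankR(-.06); m=np.array([.6,-.25,.175]); g=m+.029*TR[:,2]
for turn in (0,.8,1.6): print(turn,robot.ik(g,toolR(TR,turn)))
robot.move_ptp(g+.12*TR[:,2],toolR(TR))
st=robot.get_state(); print(st["time"],st["qpos"],st["force"],st["moment"])
c=robot.camera_info("wrist"); im=robot.grab_frame("wrist")
np.save("w1.npy",np.r_[c["fx"],c["cx"],c["cy"],c["rvec"],c["tvec"]])
cv2.imwrite("pics/w1.png",cv2.resize(im[:,:,::-1],(800,600),interpolation=cv2.INTER_CUBIC))
print(proj(cam("wrist"),g)/.64)
E
```

```text
0 [-0.0541  0.3206  0.5763  1.953  -0.6346  0.5953  2.4492]
0.8 [ 1.1635  0.4176 -0.9012  1.9151  0.3681  0.5578  2.4126]
1.6 [-0.4214  0.4858  1.0869  1.9622 -0.9892  0.7619 -1.9567]
3.3167 [ 0.8152  0.0954 -0.3715  1.905  -0.1886  0.7509  2.0762] [ 0.1692  0.0692 -0.5296] [0.0457 0.3705 0.0021]
[397.2979 304.5014]
```

View pics/w1.png

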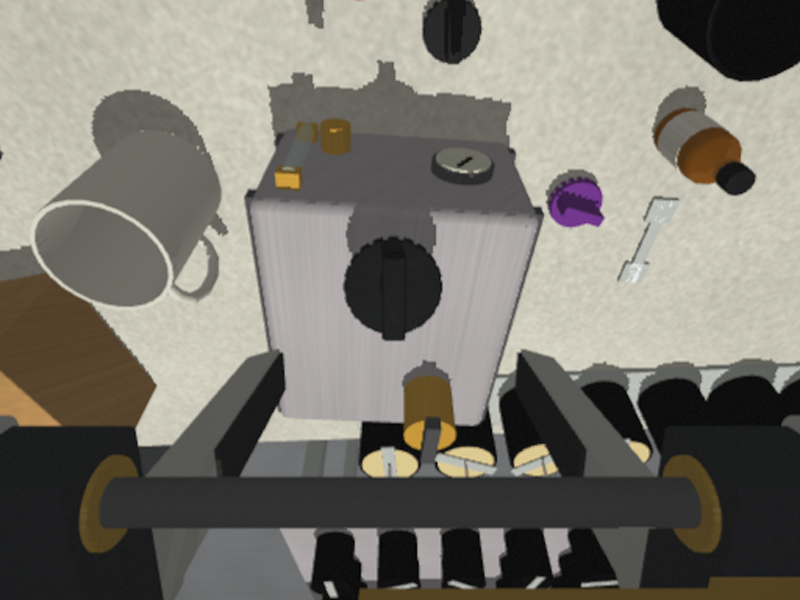

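Wrist view: the cap's disc is centred near (393,285). Its bar handle runs vertically from about (393,243) to (394,338), so the turn is about 0. The tank's top corners are (248,208), (541,213), (283,415) and (487,422), and the valve's axis foot is near (428,375).

Run:
```python
from h import *
np.set_printoptions(precision=4,suppress=True)
C=cam("wrist"); f=.64
P=[onplane(C,np.array(p)*f,.14) for p in [(248,206),(541,212),(283,412),(487,422)]]
for p in P: print(p)
for a,b in((0,1),(2,3),(0,2),(1,3)): d=P[b]-P[a]; print(a,b,np.linalg.norm(d),np.arctan2(d[1],d[0]))
im=cv2.imread("pics/w1.png")
m=(im.max(2)<62).astype(np.uint8); m[:,:300]=0;m[:,480:]=0;m[:225]=0;m[350:]=0
m=cv2.morphologyEx(m,cv2.MORPH_OPEN,np.ones((3,3)))
n,l,s,c=cv2.connectedComponentsWithStats(m); k=1+s[1:,4].argmax(); print(s[k],c[k])
crop=cv2.resize(im[215:355,320:470],None,fx=5,fy=4,interpolation=cv2.INTER_CUBIC)
crop=np.clip(crop.astype(float)*2.5,0,255).astype(np.uint8)
cv2.imwrite("pics/w1c.png",crop)
```

```text
[ 0.5482 -0.3462  0.14  ]
[ 0.5644 -0.1515  0.14  ]
[ 0.7691 -0.3715  0.14  ]
[ 0.7972 -0.1739  0.14  ]
0 1 0.19536311563282788 1.4877520331337863
2 3 0.1996381044836389 1.4298861158205511
0 2 0.22239530651139014 -0.11404494894231754
1 3 0.23385288418901762 -0.09566989318312391
[ 345  236   97  104 7485] [392.6824 285.8369]
```

View pics/w1c.png

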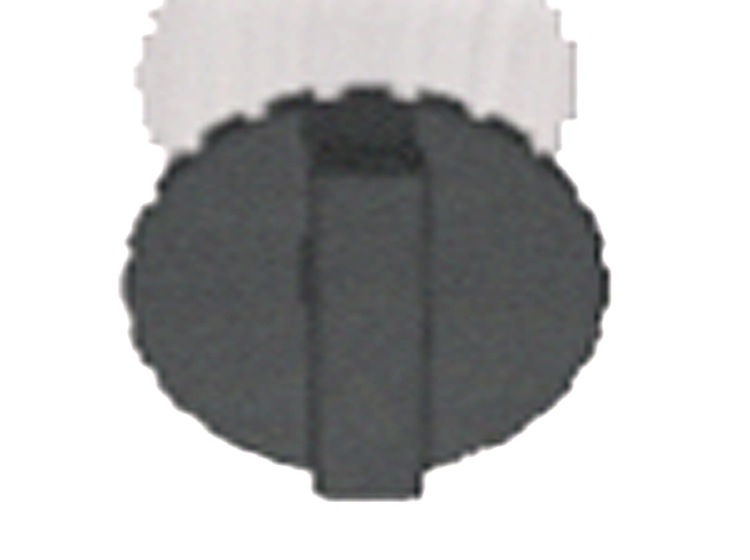

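The crop shows the handle's top face with corners at crop pixels (311,172), (427,172), (424,497) and (314,497). The disc spans x 125 to 607.

Run:
```python
from h import *
np.set_printoptions(precision=4,suppress=True)
C=cam("wrist")
cv=lambda x,y:np.array([(320+x/5)*.64,(215+y/4)*.64])
lo=[onplane(C,cv(*p),.2034) for p in((311,172),(427,172))]
hi=[onplane(C,cv(*p),.2246) for p in((314,497),(424,497))]
print(lo,hi)
L,H=np.mean(lo,0),np.mean(hi,0); d=H-L; ctr=(L+H)/2
print("len",np.linalg.norm(d),"w",np.linalg.norm(lo[0]-lo[1]),np.linalg.norm(hi[0]-hi[1]),"ctr",ctr)
TR=tankR(-.10); v=TR.T@d; print("turn",np.arctan2(v[1],v[0]))
print("mouth from handle",ctr-.043*TR[:,2])
# disc edge, 24-9=15 mm out
e=[onplane(C,cv(x,283),.175+.0136) for x in(125,607)]; print("disc w",np.linalg.norm(e[0]-e[1]),"c",np.mean(e,0)-.015*TR[:,2])
```

```text
[array([ 0.5514, -0.2554,  0.2034]), array([ 0.5522, -0.2425,  0.2034])] [array([ 0.594 , -0.2581,  0.2246]), array([ 0.5948, -0.2452,  0.2246])]
len 0.04767653391480605 w 0.012970793067887312 0.012832210666623645 ctr [ 0.5731 -0.2503  0.214 ]
turn 0.03281467500174106
mouth from handle [ 0.5912 -0.2521  0.175 ]
disc w 0.0602906960721018 c [ 0.5893 -0.2522  0.175 ]
```

```bash
cat >> h.py <<'E'
TR=tankR(-.10); N=TR[:,2]; M=np.array([.5908,-.2521,.175]); T0=.033
def info(tag=""):
    s=robot.get_state(); r=TR.T@s["tool_rot"]
    print(tag,"t%.2f"%s["time"],"q7 %.3f"%s["qpos"][6],"p",(TR.T@(s["ee_pos"]-M)*1e3).round(1),"turn %.3f"%np.arctan2(r[1,1],r[0,1]).__sub__(np.pi/2),
      "F",(TR.T@s["force"]).round(1),"Mn",(TR.T@s["moment"]).round(2),"op %.4f gf %.1f"%(s["opening"],s["grasp_force"])); return s
E
python3 - <<'E'
from h import *
R=toolR(TR,T0)
robot.gripper_to(.034)
robot.move_ptp(M+.1*N,R); s=info("standoff"); print(s["qpos"])
q=s["qpos"].copy(); q[6]-=.2; robot.goto_joints(q); info("q7-.2")
q[6]+=.2; robot.goto_joints(q); info("back")
robot.move_linear(M+.045*N,velocity=.05,threshold=15); info("near")
print(robot.move_linear(M+.028*N,velocity=.012,threshold=5)); s=info("down"); print(s["qpos"])
cv2.imwrite("pics/w2.png",cv2.resize(robot.grab_frame("wrist")[:,:,::-1],(800,600)))
E
```

```text
standoff t4.69 q7 2.028 p [-0.7  0.6 99.7] turn 0.033 F [ 1.1 -0.4  0.7] Mn [ 0.05  0.4  -0.02] op 0.0343 gf 0.0
[ 0.78876847  0.15807163 -0.37392015  1.94370581 -0.13613446  0.64349479
  2.0276019 ]
q7-.2 t5.01 q7 1.832 p [  0.2   0.2 101.1] turn -0.163 F [-0.4  0.  -0.2] Mn [ 0.01  0.46 -0.04] op 0.0340 gf 0.0
back t5.33 q7 2.027 p [ -0.4   0.4 100.2] turn 0.032 F [ 0.3 -0.3  0.2] Mn [-0.01  0.36 -0.  ] op 0.0338 gf 0.0
near t6.57 q7 1.982 p [ 0.2 -0.1 45.3] turn 0.033 F [1.7 1.1 0.1] Mn [-0.03  0.43 -0.03] op 0.0344 gf 0.0
True
down t7.54 q7 1.971 p [-0.1 -0.3 32.6] turn 0.033 F [ 1.1 -0.1  5.4] Mn [0.  0.3 0. ] op 0.0342 gf 2.8
[ 0.73753607  0.2809506  -0.35728275  1.94772151 -0.07011493  0.51698273
  1.97136065]
```

View pics/w2.png

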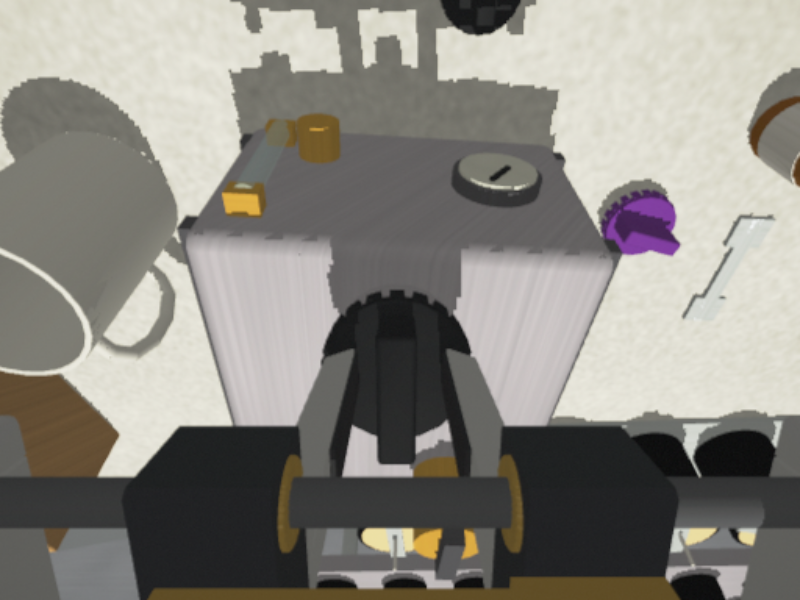

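The fingers straddle the bar cleanly, and they touched the disc at 32.6 mm against about 34 mm expected. Joint 7 would run out of range on the turn, so I'll take the half-turned grasp instead.

Run:
```python
from h import *
robot.move_linear(M+.09*N,velocity=.1)
q=robot.get_state()["qpos"].copy(); q[6]-=np.pi; robot.goto_joints(q); info("half turn")
R=toolR(TR,T0+np.pi)
robot.move_linear(M+.075*N,velocity=.1,frame=R); info("aligned")
robot.move_linear(M+.045*N,velocity=.06,threshold=15); info("near")
print(robot.move_linear(M+.028*N,velocity=.012,threshold=5)); info("touch")
robot.move_linear(M+.0355*N,velocity=.03); info("off")
robot.gripper_to(.008); s=info("grip"); print(s["qpos"])
for d in (.1,.8,1.42):
  print(d,robot.ik(s["ee_pos"],toolR(TR,T0+np.pi+d)))
```

```text
half turn t11.07 q7 -1.124 p [-0.3  0.  89.7] turn -3.108 F [-0.1  0.2 -0.5] Mn [-0.05  0.54  0.03] op 0.0338 gf 0.0
aligned t11.38 q7 -1.137 p [-0.4  0.2 74.7] turn -3.108 F [-0.5  0.9 -0.3] Mn [-0.01  0.53  0.03] op 0.0341 gf 0.0
near t12.03 q7 -1.163 p [-0.   0.1 44.9] turn -3.109 F [ 1.1 -0.8  0.2] Mn [-0.05  0.55  0.01] op 0.0335 gf 0.0
True
touch t13.01 q7 -1.174 p [-0.1 -0.2 32.4] turn -3.109 F [ 0.6 -0.8  6.4] Mn [ 0.    0.38 -0.06] op 0.0339 gf 2.8
off t13.26 q7 -1.172 p [-0.1  0.  35.6] turn -3.109 F [-0.6 -0.9 -0.1] Mn [-0.02  0.55  0.  ] op 0.0338 gf 0.0
grip t13.71 q7 -1.172 p [-0.1 -0.2 35.5] turn -3.109 F [ 0.1 -1.2 -2.1] Mn [-0.63  0.51  0.01] op 0.0138 gf 29.9
[ 0.74077609  0.27488469 -0.36022696  1.94954701 -0.06928805  0.51891469
 -1.17219038]
0.1 [ 0.76031943  0.27698813 -0.38278326  1.94945897 -0.05653338  0.51795722
 -1.08209509]
0.8 [ 0.88687281  0.29607652 -0.53291396  1.94555469  0.04340193  0.52030074
 -0.46598322]
1.42 [ 1.00066751  0.32067071 -0.67133686  1.94223117  0.14625755  0.52703773
  0.06819787]
```

Run:
```python
from h import *
q=robot.get_state()["qpos"].copy(); q0=q[6]; tz=[]
while q[6]-q0<.72:
    q[6]+=.025; robot.goto_joints(q)
    s=robot.get_state(); mz=TR[:,2]@s["moment"]; f=TR.T@s["force"]; tz.append(mz)
    print("%.3f %.3f"%(q[6]-q0,mz),f.round(1),end="; ")
    if abs(mz)>.36: break
info("\nstop")
```

```text
0.025 0.037 [-0.3 -1.  -1.3]; 0.050 0.048 [-1.2 -1.1 -1.4]; 0.075 0.020 [-1.7 -0.9 -0.1]; 0.100 0.070 [-0.9 -1.2 -0.1]; 0.125 0.002 [-0.5 -0.4 -0.6]; 0.150 -0.001 [-1.9 -0.4 -0. ]; 0.175 0.092 [-1.9  0.5 -0.7]; 0.200 0.033 [-1.9 -0.2 -0.2]; 0.225 -0.028 [-1.1  0.1 -0.9]; 0.250 -0.029 [-0.7 -0.8 -0.6]; 0.275 0.041 [-1.5  0.1 -1.1]; 0.300 -0.052 [ 0.5 -0.5 -1.5]; 0.325 0.034 [-0.9 -0.4 -1.4]; 0.350 0.007 [ 0.2 -0.3 -1.1]; 0.375 0.052 [-1.   0.1 -2.2]; 0.400 0.035 [-0.8 -0.9 -2. ]; 0.425 -0.029 [ 0.7 -0.9 -3.8]; 0.450 -0.085 [ 1.4 -2.3 -4.2]; 0.475 -0.179 [ 2.2 -2.8 -6.5]; 0.500 -0.168 [ 3.5 -4.2 -8.4]; 0.525 -0.153 [ 3.9 -4.7 -9.6]; 0.550 -0.296 [  4.6  -5.6 -10.9]; 0.575 -0.490 [  4.3  -5.5 -10.1]; 
stop t19.46 q7 -0.598 p [ 0.6 -0.9 35.5] turn -2.536 F [  4.3  -5.5 -10.1] Mn [-1.58 -0.65 -0.49] op 0.0138 gf 30.3
```

The stop shows from about 0.45 rad, with torque rising to 0.49 N m at 0.575. I'll relax the twist, release the cap, wait and look.

Run:
```python
from h import *
q=robot.get_state()["qpos"].copy(); q[6]-=.07; robot.goto_joints(q); info("relaxed")
robot.gripper_to(.034); robot.pause(1.2); info("open")
cv2.imwrite("pics/w3.png",cv2.resize(robot.grab_frame("wrist")[:,:,::-1],(800,600)))
```

```text
relaxed t19.71 q7 -0.667 p [ 0.8 -1.  35.5] turn -2.605 F [ 2.7 -2.9 -5.6] Mn [-0.87  0.01 -0.11] op 0.0137 gf 30.0
open t21.44 q7 -0.668 p [ 0.6 -0.9 35.5] turn -2.606 F [0.7 0.1 0.2] Mn [-0.03  0.52 -0.01] op 0.0344 gf 0.0
```

View pics/w3.png

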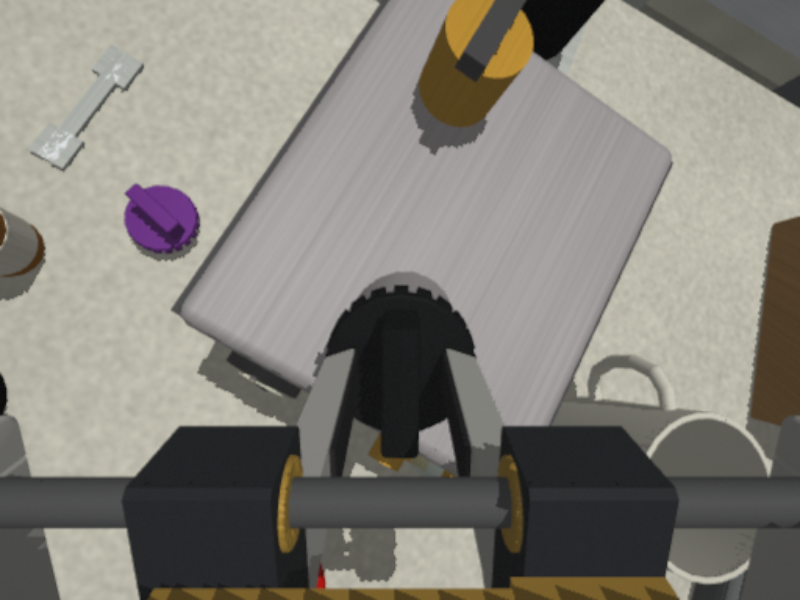

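Run:
```python
from h import *
robot.move_linear(M+.0335*N,velocity=.02,threshold=8); info("pre")
robot.gripper_to(.008); info("grip")
print(robot.move_linear(M+.0262*N,velocity=.01,threshold=22)); s=info("pressed")
q=s["qpos"].copy(); q0=q[6]
for i in range(6):
    q[6]+=.04; robot.goto_joints(q); info("%.2f"%(q[6]-q0))
```

```text
pre t21.76 q7 -0.671 p [ 0.2 -0.2 33.6] turn -2.606 F [ 0.8 -0.6  4. ] Mn [-0.41  0.43  0.06] op 0.0342 gf 1.9
grip t22.22 q7 -0.671 p [ 0.5 -0.6 33.8] turn -2.606 F [ 0.8 -4.3  4.7] Mn [-1.26 -0.13 -0.13] op 0.0135 gf 30.6
True
pressed t22.93 q7 -0.677 p [ 0.6 -0.6 27.1] turn -2.606 F [-0.4  0.5  8.8] Mn [-0.03  0.54  0.  ] op 0.0140 gf 31.5
0.04 t23.18 q7 -0.637 p [ 0.5 -0.3 27.2] turn -2.565 F [0.1 0.3 8.5] Mn [-0.26  0.64  0.01] op 0.0136 gf 31.5
0.08 t23.43 q7 -0.597 p [ 0.5 -0.3 27.2] turn -2.525 F [-0.2 -0.6  8.9] Mn [-0.22  0.6   0.02] op 0.0142 gf 31.5
0.12 t23.68 q7 -0.557 p [ 0.4 -0.3 27.2] turn -2.485 F [-0.2  0.1  9.4] Mn [-0.23  0.62  0.04] op 0.0138 gf 31.5
0.16 t23.93 q7 -0.517 p [ 0.4 -0.3 27.2] turn -2.445 F [-0.7 -0.2  9.3] Mn [-0.23  0.61  0.08] op 0.0136 gf 31.5
0.20 t24.18 q7 -0.477 p [ 0.5 -0.3 27.2] turn -2.405 F [0.5 0.1 8.3] Mn [-0.25  0.64  0.08] op 0.0140 gf 31.5
0.24 t24.43 q7 -0.437 p [ 0.5 -0.3 27.2] turn -2.365 F [-1.2 -1.   8.2] Mn [-0.24  0.65  0.06] op 0.0140 gf 31.5
```

It's past the stop with low torque. Next: on to the hard end.

Run:
```python
from h import *
q=robot.get_state()["qpos"].copy(); q0=q[6]
while q[6]-q0<.78:
    q[6]+=.04 if q[6]-q0<.55 else .02; robot.goto_joints(q)
    s=robot.get_state(); mz=N@s["moment"]; f=TR.T@s["force"]
    if q[6]-q0>.5: print("%.2f %.2f"%(q[6]-q0,mz),f.round(1),end="; ")
    if abs(mz)>.3: break
info("\nend")
q[6]-=.02; robot.goto_joints(q); robot.pause(.1); s=info("relaxed")
p=s["ee_pos"]
print(robot.move_linear(p+.012*N,velocity=.02,threshold=25)); info("out12")
```

```text
0.52 0.06 [ 1.5 -2.3  8.8]; 0.56 0.07 [ 1.3 -2.   8.2]; 0.58 0.02 [ 1.  -1.4  8.4]; 0.60 0.05 [ 1.6 -2.8  8.3]; 0.62 0.01 [ 0.3 -3.   8.7]; 0.64 -0.12 [ 0.3 -1.6  8.9]; 0.66 -0.21 [ 1.6 -1.2  7.9]; 0.68 -0.37 [ 1.5 -1.7  9. ]; 
end t29.43 q7 0.243 p [ 0.8 -0.5 27.5] turn -1.686 F [ 1.5 -1.7  9. ] Mn [-0.68  0.13 -0.37] op 0.0138 gf 31.4
relaxed t29.77 q7 0.223 p [ 0.8 -0.5 27.5] turn -1.705 F [ 1.6 -2.2  7.8] Mn [-0.65  0.2  -0.19] op 0.0136 gf 30.7
False
out12 t30.54 q7 0.233 p [ 0.6 -0.3 39.4] turn -1.705 F [ 1.4 -0.2  2.1] Mn [-0.19  0.31  0.04] op 0.0136 gf 30.8
```

Run:
```python
from h import *
robot.move_linear(M+.15*N,velocity=.12); s=info("lifted")
tc=np.array([.591,.232]); best=None
x0=s["tool_rot"][:,0]; a0=np.arctan2(x0[1],x0[0])
for da in np.arange(-1.5,1.6,.25):
    c,sn=np.cos(a0+da),np.sin(a0+da); R=np.c_[[c,sn,0],[sn,-c,0],[0,0,-1]]
    q=robot.ik([*tc,.2],R); q2=robot.ik([*tc,.045],R)
    if q is None or q2 is None: continue
    d=np.abs(q-s["qpos"]).max()
    if best is None or d<best[0]: best=(d,da,R,q)
print(best)
robot.move_ptp(np.array([*tc,.2]),best[2]); info("over tray")
for n in("scene","wrist"): cv2.imwrite(f"pics/{n}4.png",cv2.resize(robot.grab_frame(n)[:,:,::-1],(800,600)))
```

```text
lifted t31.61 q7 0.325 p [ -0.4   0.2 149.3] turn -1.705 F [ 0.1  0.7 -1.3] Mn [-0.09  0.6  -0.  ] op 0.0139 gf 30.7
(np.float64(0.6719721089726076), np.float64(0.75), array([[-0.50333717,  0.8640901 ,  0.        ],
       [ 0.8640901 ,  0.50333717,  0.        ],
       [ 0.        ,  0.        , -1.        ]]), array([ 0.18369938,  0.60846377, -0.87637828,  1.58986147,  0.49513313,
        1.17951882, -0.26992484]))
over tray t33.41 q7 -0.270 p [-32.4 480.4  42.9] turn -0.898 F [-1.  -0.5 -1.3] Mn [-0.02  0.08 -0.  ] op 0.0139 gf 30.7
```

View pics/scene4.png

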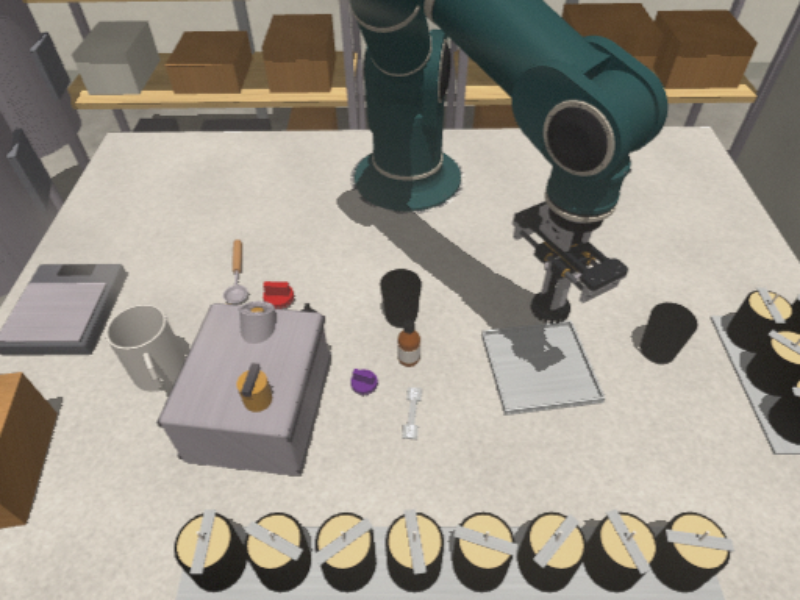

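The cap is in the gripper above the tray, at about (550,305). The neck is open and no bystander has moved. Next I'll lower it gently.

Run:
```python
from h import *
p=np.array([.591,.232,0])
robot.move_linear(p+[0,0,.065],velocity=.1)
print(robot.move_linear(p+[0,0,.040],velocity=.01,threshold=4)); s=robot.get_state(); print(s["ee_pos"],s["force"])
robot.gripper_to(.04); robot.pause(.2)
robot.move_linear(s["ee_pos"]+[0,0,.17],velocity=.12)
robot.pause(.3); print(robot.get_state()["time"])
cv2.imwrite("pics/w5.png",cv2.resize(robot.grab_frame("wrist")[:,:,::-1],(800,600)))
C=cam("wrist")
for z in(.004,.056): print((proj(C,[*p[:2],z])/.64).round())
```

```text
True
[0.59111099 0.23198793 0.04739548] [ 0.65644933 -0.31170608  6.35382263]
39.3167
[400. 275.]
[400. 290.]
```

View pics/w5.png

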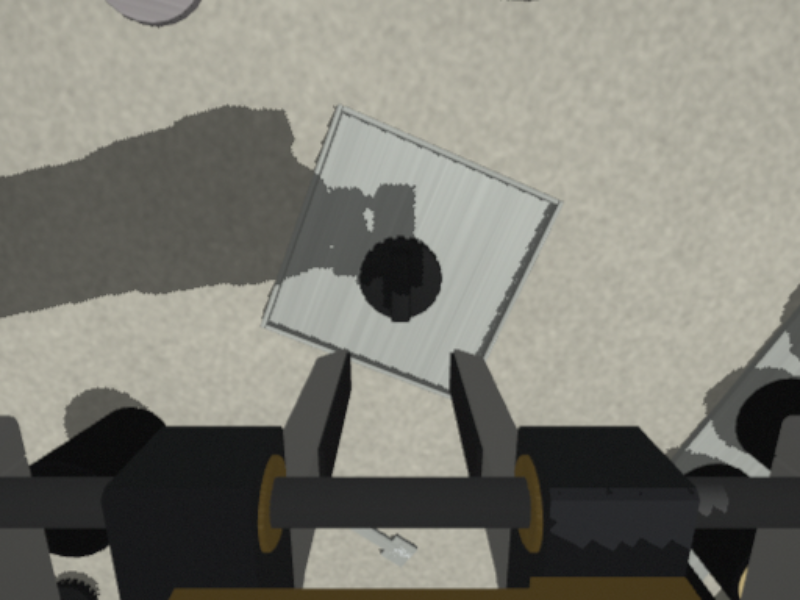

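The cap stands upright near the tray's centre, at about (400,277), and the gripper is clear of it.

```bash
python3 -c "
from rig import robot
print(robot.sign_off())"
```

```text
the job is handed in; nothing more can be done
None
```

The cap is off the tank and standing upright on its stem on the tray's floor, about 20 mm from the centre, with no bystander visibly moved; the job is handed in at about 39 s, but no verdict came back.

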